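# Unlock the specimen sled and set its red spot under the scratch stylus

## Robot

A 6-joint arm with a two-finger parallel gripper is mounted at the origin on the work surface. World frame = base frame: x ahead of the robot, y to its left, z up, the work surface at z = 0. Lengths are in m, angles in rad, forces in N, time in s.
With the tool pointing down it reaches from about 0.225 to 0.875 m from the base axis. Payload 3.4 kg.
Tool frame: the origin (TCP) lies at the very end of the fingers, on their centre line; the grasp point (between the pads) lies 19 mm behind it (grasp_offset is the distance from the TCP to the grasp point, in m); y points along the fingers, z is the direction in which the jaws open and shut, and the axes are right-handed (so a half turn about y gives the same grasp; the last joint's range is limited). The gripper opens to 85 mm and grips with 20 to 120 N. Pads are 22 mm wide; open, the fingers measure 114 mm over their backs; the gripper's body (76 mm by 85 mm) begins 54 mm behind the grasp point. The pads swing forward as they close: fully open they stand 13 mm farther back than shut.
Start: joints at [0.99, 0.276, 1.505, -0, 1.361, -0.121], TCP at [0.255, 0.515, 0.231] pointing down, gripper open.
Joint ranges: [-2.89, 2.89], [-0.75, 2.08], [0.22, 2.7], [-1.18, 4.32], [0.11, 2.71], [-2.7, 2.7]. Speed limits (rad/s): [2.57, 2.57, 3.14, 3.14, 3.14, 3.14].

## Interface

Orientations are given as a unit quaternion [w, x, y, z].
In Python, from rig import get_state, get_image, sign_off, grasp_offset gives the robot as it stands.
- The arm moves only by the shell command python3 -m jog 'ROWS' [FORCE]. ROWS is JSON, one flat list of numbers, 7 for each row, row after row: the closure in counts, from 0 (fully open) to 255 (shut), then the shift along the tool's x, y, z in cm, then the turn, a rotation vector about the tool's x, y, z in units of 8 degrees (1.0 is 8 degrees). In form: [jaw, tx, ty, tz, rx, ry, rz, jaw, tx, ty, tz, rx, ry, rz, ...]. A call has 1 to 12 rows; each row is the pose to reach, as a shift and turn from the pose commanded when the call began, along the tool's axes at that moment; what a row does not reach only later rows make up. A row lasts 1/8 s, in which the tool goes at most 62.5 mm and 10.7 degrees, less where a joint would pass 70% of its speed; a pose out of reach is approached as far as the arm can. A call with a gripper value outside its range is refused whole. The fingers move at their own pace and stop on an object; FORCE is the grip in N (left out, the last holds). Time passes only in rows, so rows that repeat a pose let the fingers close. It gives the time, the measured TCP pose, the force and the opening at its end, in the units of the state.
- get_state(): the state, without advancing time (a new reading comes with each control period).
- get_image(name): name is "side" or "top"; returns a dict with "color" (420x560x3 uint8, blue, green, red), "mtx" (3x3 intrinsics, pixels), "k1" (the pictures are not rectified: a ray, as slopes to the right and down, at radius r is drawn at 1 + k1 r^2 times it, then the intrinsics apply), "R" (3x3) and "t" (3): a world point X has camera coordinates R X + t. Camera axes: x right, y down, z forward; pixel columns grow to the right and rows downward; lengths in m; the calibration is good to about 2 mm. A picture is of the moment at which its call begins. There is no depth.
- sign_off(): hands the job in, once; it reports no verdict.
The state is a dict: "clock": time; "qpos": joint angles; "qd": joint speeds; "effort": joint torques, N m; "position": TCP position; "ee_rot": TCP orientation; "contact_force": force on the tool from outside, world axes, zero at the start; "moment": the same for the moment, N m; "width": finger opening in m.
Only numpy, scipy, OpenCV 4.12 (cv2) and the standard library are available. Lean on these libraries where they do the work, as an engineer would, in place of code of your own. Each camera call takes 0.05 s, during which the arm holds its last target.

## Task

Pull the orange-knobbed locking pin straight up out of the aluminium specimen sled and stand it in the yellow cup. Then take the sled by its blue post and slide it flat along the dark bed plate, without lifting it, until the tip of the fixed stylus points at the red spot on the specimen; let go of it there. Do not bump the stylus head, tip the cup over or disturb the other things on the bench.

Things in the scene. Friction and masses are not known exactly. Their poses are not given: they have to be found in the camera images.
- bed: Dark steel bed plate of the scratch tester, fixed to the bench, 340 x 320 x 20 mm. Origin at bench height; its top is at +20 mm. In its own axes the plate spans x -200..+140 mm and y -120..+200 mm. Its position and yaw vary; the sled starts square to it (same x and y axes).
- post (a point): Centre of the blue square grip post (24 x 24 mm, 50 mm tall, clear all round) on the robot's end of the sled; 65 mm above the bench, post top 90 mm. Axes are the sled's: +x along it towards the specimen, z up. The sled is a loose plate 200 x 100 x 20 mm, about 0.8 kg, its top 40 mm above the bench, its centre 75 mm along +x from here. Friction about 3 to 8 N; the pin locks it.
- spot (a point): Centre of the red spot (12 mm diameter) on top of the round steel specimen (66 mm diameter) clamped on the far end of the sled, 140 mm along the sled's +x from the post; 48 mm above the bench when the sled is flat. Same axes as the post's.
- pin_mid (a point): Middle (75 mm above its foot) of the upright locking pin: steel rod 16 mm diameter, 150 mm long in all, 0.15 kg; z runs up it. Its top 34 mm is an orange round knob, 26 mm diameter. It stands loosely in a 19 mm hole through the sled, 85 mm along +x from the post, with a brass sleeve (30 mm across, top 65 mm above the bench), and on through the bed to the bench.
- pin_knob (a point): Centre of the pin's orange knob, 133 mm above the pin's foot: the place to grip it.
- pin_foot (a point): Lower end of the pin, on its axis. It stands on the bench (height 0) while locked; it is clear of the sled once it is 65 mm above the bench.
- cup: Open yellow cup standing on the bench, 84 mm outside diameter at the rim, wall 4 mm, 85 mm tall, 0.7 kg, empty. Origin at the centre of its underside. It stands to the left or to the right of the bed. The pin may lean against its rim.
- tip (a point): Point of the fixed stylus, pointing straight down; 56 mm above the bench, 8 mm above the specimen's top. Above it a steel nose 22 mm in diameter, then a grey arm 24 mm wide (underside about 140 mm, top 170 mm above the bench) that runs along the bed's +y to a column 280 mm tall, 130 mm away. Its place over the bed varies.
- head: The fixed stylus head (column, arm, nose). Origin on the bed's top straight below the tip; x and y axes parallel to the bed's; the column stands 130 mm along +y, its foot 85 x 80 mm.
- solvent: Bystander: amber bottle, 60 mm diameter, 130 mm tall, to the other side of the bed from the cup; origin at the centre of its underside.
- ring_weight: Bystander: steel ring weight, 72 mm diameter, 30 mm tall; origin at the centre of its underside.
- spare_disc: Bystander: spare steel disc, 80 mm diameter, 12 mm thick; origin at the centre of its underside.
- driver: Bystander: black-handled screwdriver lying down, 180 mm long along its x.
- oil_can: Bystander: metal can, 66 mm diameter, 110 mm tall; origin at the centre of its underside.
Mind the look-alikes: they are no part of the job. Leave any purple or turquoise look-alike of the part that bears post alone. Of the things that look like the part that bears pin_mid, the larger one is meant.

How it is judged:
On the way, in this order (a step that is already met when the one before it is completed fails the run):
1. the pin is drawn up clear of the sled (z of pin_foot in the frame of bed above 0.066 m), for 0.1 s.
2. the pin is let go standing in the yellow cup (horizontal distance between pin_foot and cup below 0.042 m and height (world z) of pin_foot below 0.03 m and angle between pin_foot's own z axis and vertical below 0.8 rad and contact force between the fingers and pin below 0.1 N), for 0.2 s.
3. the red spot is under the stylus tip (horizontal distance between spot and tip below 0.006 m and angle between spot's own z axis and vertical below 0.05 rad), for 0.3 s.
At the end, for the whole second after the job is handed in: The sled lies flat on the bed with the centre of its red spot within 6 mm (sideways) of the stylus point, so that the point stands over the spot; the pin stands knob up in the upright yellow cup, its foot inside the cup and less than 30 mm above the bench (all of step 3 and z of spot in the frame of bed below 0.051 m and horizontal distance between pin_foot and cup below 0.042 m and height (world z) of pin_foot below 0.03 m and angle between pin_foot's own z axis and vertical below 0.8 rad and angle between cup's own z axis and vertical below 0.15 rad); the robot touches nothing.
It fails at once if the sled is lifted more than 8 mm off the bed, or tipped (z of spot in the frame of bed above 0.056 m or z of post in the frame of bed above 0.073 m or angle between spot's own z axis and vertical above 0.12 rad).
It fails at once if the stylus head is struck by anything with more than 4 N (contact force between head and anything else above 4 N).
It fails at once if the cup is tipped over (angle between cup's own z axis and vertical above 0.5 rad).
It fails at once if another thing on the bench is shifted by more than 30 mm (distance of any of solvent, ring_weight, spare_disc, driver, oil_can from where it was at the start of the episode above 0.03 m).
It also fails if it takes over 64 s, if anything falls off the work surface, if the arm or the gripper's body presses on something with over 40 N, if the wrist force passes 120 N, or if a joint passes its speed limit or range.

## Working session

There is one attempt and no reset: what is moved stays moved. The work goes in short steps, Python scripts to look and compute and a shell command to move; the robot and the scene stay as the last step left them, time stands still between calls to the robot, and variables do not carry over. Pictures are saved under pics/ and viewed, and the job is handed in when it is done.

```bash
ls; mkdir -p pics; python3 - <<'E'
from rig import *
import cv2
for n in("side","top"):
    d=get_image(n); cv2.imwrite(f"pics/{n}0.png",d["color"]); print(n,d["mtx"],d["k1"],d["R"],d["t"])
print(get_state(),grasp_offset)
E
```

```text
pics
side [[508.66628418   0.         284.72806849]
 [  0.         508.66628418 211.57129132]
 [  0.           0.           1.        ]] -0.03077214743448258 [[ 0.81291462 -0.58198147  0.02161929]
 [-0.37287605 -0.54863307 -0.74830823]
 [ 0.44736258  0.60024939 -0.66299879]] [-0.36383046  0.25623279  1.2911784 ]
top [[528.87350894   0.         281.18322774]
 [  0.         528.87350894 210.6764838 ]
 [  0.           0.           1.        ]] -0.09738570376551549 [[-0.01877905 -0.99963144 -0.01960418]
 [-0.98458629  0.02189944 -0.17352308]
 [ 0.17388844  0.01604341 -0.98463466]] [0.05563375 0.48043484 1.55496503]
{'clock': 0.1, 'qpos': array([ 9.89967498e-01,  2.76539608e-01,  1.50599052e+00,  1.54877222e-05,
        1.36074824e+00, -1.20968279e-01]), 'qd': array([ 2.10313224e-05, -2.32231290e-03, -3.54975598e-03,  8.31227915e-04,
       -1.41843625e-03,  2.06713082e-04]), 'effort': array([ 1.25805586e-04, -4.17700803e+01, -2.46404386e+01, -3.10948062e-04,
        5.79209067e-03,  3.10125408e-06]), 'position': array([0.2549175 , 0.51487126, 0.23052814]), 'ee_rot': array([-0.68793901,  0.68905468, -0.1613674 ,  0.16094761]), 'contact_force': array([ 0.40532368, -0.34558651, -0.45387721]), 'moment': array([-0.03720232, -0.00578517,  0.0562098 ]), 'width': 0.08518518441757288} 0.0187
```

View pics/side0.png

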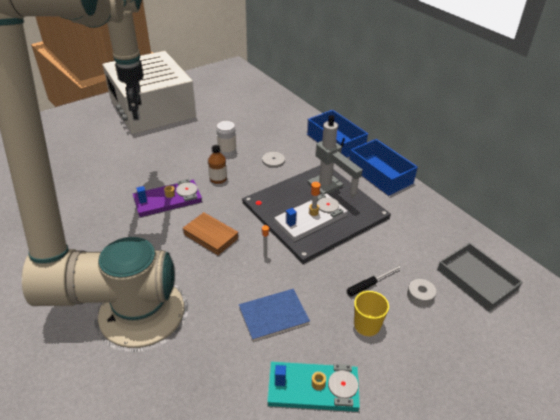

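View pics/top0.png

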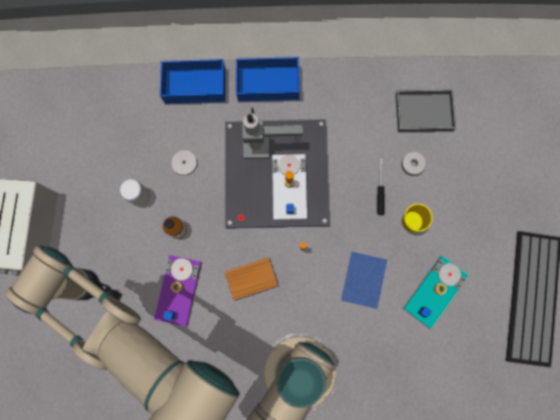

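The candidates for the sled are the aluminium one on the bed (top view about 290,188), the purple one (178,290) and the turquoise one (437,292). The aluminium one fits. For the pin, there is the one in the sled (289,178) and a smaller, short one standing free at (303,246). I'll check them in an enlarged crop.

```bash
cat >h.py <<'E'
import numpy as np,cv2
from rig import *
def ray(d,px):
    m=d["mtx"];u=(np.array(px,float)-[m[0,2],m[1,2]])/m[0,0]
    s=u.copy()
    for _ in range(30): s=u/(1+d["k1"]*(s@s))
    return -d["R"].T@d["t"], d["R"].T@np.array([s[0],s[1],1])
def onz(d,px,z):
    c,r=ray(d,px); return (c+r*(z-c[2])/r[2]).round(4)
def proj(d,X):
    p=d["R"]@np.array(X)+d["t"]; s=p[:2]/p[2]; s=s*(1+d["k1"]*(s@s))
    return (s*d["mtx"][0,0]+d["mtx"][:2,2]).round(1)
def tri(a,pa,b,pb):
    A=[];B=[]
    for d,p in((a,pa),(b,pb)):
        c,r=ray(d,p); r/=np.linalg.norm(r);P=np.eye(3)-np.outer(r,r);A.append(P);B.append(P@c)
    x=np.linalg.lstsq(np.vstack(A),np.hstack(B),rcond=None)[0]
    return x.round(4),[proj(a,x)-pa,proj(b,x)-pb]
def crop(img,x0,y0,x1,y1,f,name):
    c=cv2.resize(img[y0:y1,x0:x1],None,fx=f,fy=f,interpolation=cv2.INTER_CUBIC)
    for x in range((x0+9)//10*10,x1,10):
        cv2.line(c,((x-x0)*f,0),((x-x0)*f,6 if x%50 else 16),(0,255,255),1)
        if x%20==0: cv2.putText(c,str(x),((x-x0)*f,26),0,.4,(0,255,255),1)
    for y in range((y0+9)//10*10,y1,10):
        cv2.line(c,(0,(y-y0)*f),(6 if y%50 else 16,(y-y0)*f),(0,255,255),1)
        if y%20==0: cv2.putText(c,str(y),(18,(y-y0)*f+4),0,.4,(0,255,255),1)
    cv2.imwrite(f"pics/{name}.png",c)
E
python3 - <<'E'
import cv2
from h import crop
t=cv2.imread("pics/top0.png");s=cv2.imread("pics/side0.png")
crop(t,215,105,345,255,4,"t1");crop(s,230,110,400,270,4,"s1")
E
```

```text
(no output)
```

View pics/t1.png

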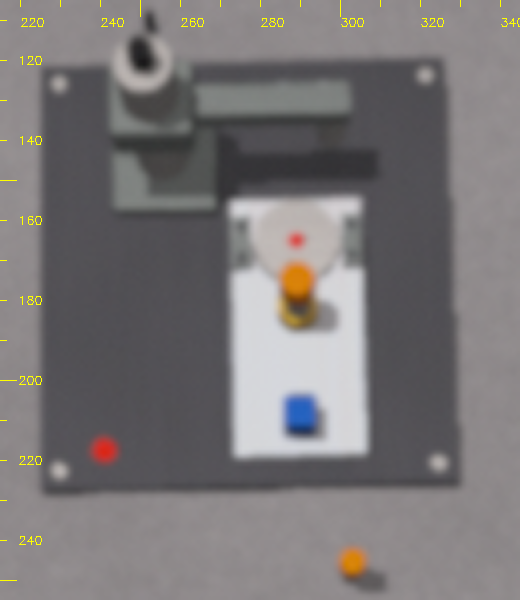

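View pics/s1.png

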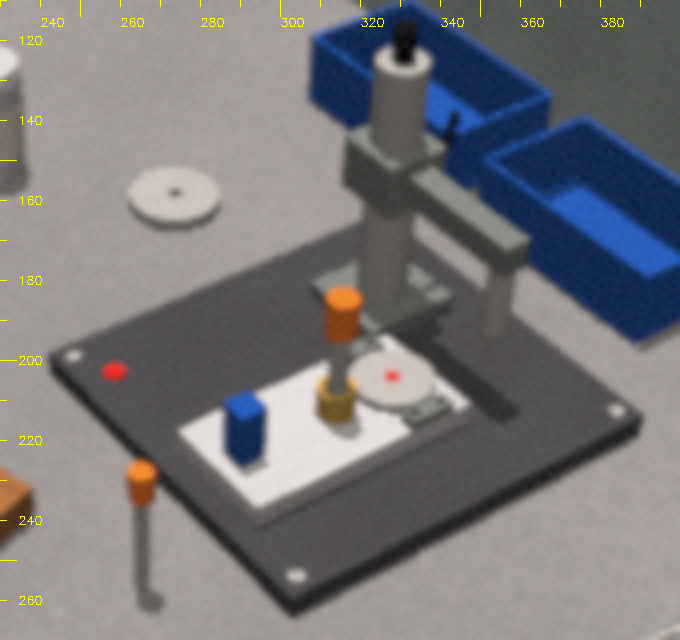

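```bash
python3 - <<'E'
from h import *
import pickle
T=get_image("top");S=get_image("side");pickle.dump((T,S),open("cal.pkl","wb"))
for n,p,q in(("knobtop",(286.5,173.5),(312.8,183)),("spot",(286,165),(325,204)),("posttop",(287.5,208),(287.8,208.5)),("bedFL",(225.5,228),(243,200)),("bedFR",(327,226.5),(303,264)),("bedBR",(323.5,119.5),(387.5,212)),("nosebot",(296,141),(351,194)),("armend R top edge",(302,125.5),(359,171))):
    print(n,tri(T,p,S,q)[0])
print("spot48",onz(T,(289,165),.048),onz(S,(325,204),.048))
print("post90",onz(T,(287.3,207.5),.09),onz(S,(288,209),.09))
print("knob150",onz(T,(289,174.5),.15),onz(S,(312.8,183),.15))
for p in((225.5,228),(329,226.5),(323.5,119.5),(225,122)):print("bedT",onz(T,p,.02))
for p in((229,222.5),(324,220.5),(320.7,124),(229.2,126)):print("boltT",onz(T,p,.02))
for p in((243,200),(303,264),(387.5,212)):print("bedS",onz(S,p,.02))
# cup
print("rim",onz(T,(418,217),.085))
crop(T["color"],370,130,460,250,5,"t2");crop(S["color"],320,250,460,350,5,"s2")
E
```

```text
knobtop [0.567  0.0284 0.1497]
spot [0.6217 0.0293 0.0427]
posttop [0.4777 0.0273 0.0966]
bedFL [0.4381 0.2173 0.0133]
bedFR [ 0.4394 -0.0955 -0.0046]
bedBR [ 0.7728 -0.0921  0.0236]
nosebot [ 0.6905 -0.0041  0.0727]
armend R top edge [ 0.7027 -0.0182  0.1655]
spot48 [0.6218 0.0191 0.048 ] [0.6154 0.0254 0.048 ]
post90 [0.4822 0.0269 0.09  ] [0.4796 0.0318 0.09  ]
knob150 [0.5666 0.0198 0.15  ] [0.5636 0.029  0.15  ]
bedT [0.4355 0.2173 0.02  ]
bedT [ 0.4333 -0.0985  0.02  ]
bedT [ 0.7756 -0.0933  0.02  ]
bedT [0.7754 0.2192 0.02  ]
boltT [0.4523 0.2066 0.02  ]
boltT [ 0.4521 -0.0839  0.02  ]
boltT [ 0.7608 -0.084   0.02  ]
boltT [0.7617 0.2058 0.02  ]
bedS [0.4359 0.2098 0.02  ]
bedS [ 0.4274 -0.1139  0.02  ]
bedS [ 0.7743 -0.0889  0.02  ]
rim [ 0.4462 -0.3564  0.085 ]
```

View pics/t2.png

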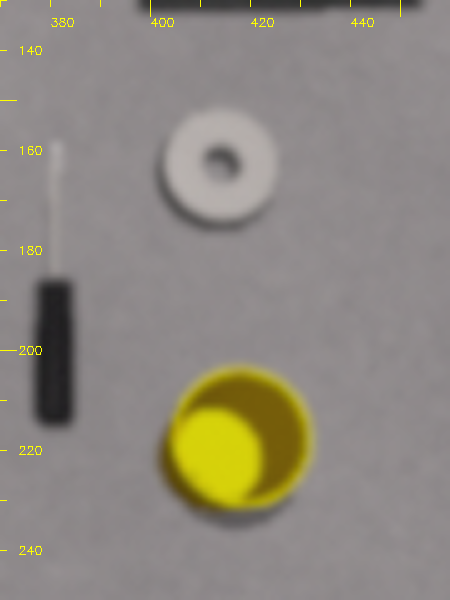

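View pics/s2.png

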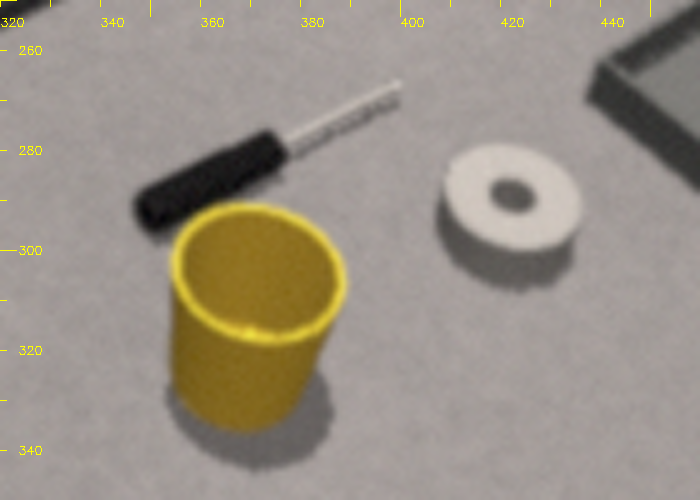

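```bash
python3 - <<'E'
from h import *
import pickle
T,S=pickle.load(open("cal.pkl","rb"))
for n,p,q,z in(("knobtop",(289.2,174.7),(315.8,183.2),.15),("spot",(289.1,165),(328.2,204),.048),("posttop",(290,207.5),(291.5,210.2),.09),("bedFL",(225.5,228),(242.7,200),.02),("bedFR",(329,226.5),(303,261.5),.02),("bedBR",(325,119.5),(390,215.5),.02),("rim",(418.3,217.3),(372,304.4),.085),("armtop R near",(302.7,133.7),(357,177-4.5),.17),("armtop R far",(302.7,125.2),(361.7,170),.17)):
    print(n,tri(T,p,S,q)[0],onz(T,p,z),onz(S,q,z))
for X in ((.692,0,.056),(.692,0,.14)): print(proj(T,X),proj(S,X))
crop(T["color"],275,115,315,155,14,"t3");crop(S["color"],330,160,380,210,12,"s3")
E
```

```text
knobtop [0.5654 0.0189 0.155 ] [0.566  0.0192 0.15  ] [0.5702 0.0235 0.15  ]
spot [0.6217 0.0186 0.0497] [0.6218 0.0188 0.048 ] [0.6235 0.0199 0.048 ]
posttop [0.4817 0.0187 0.0938] [0.482 0.019 0.09 ] [0.4848 0.022  0.09  ]
bedFL [0.4377 0.2175 0.0135] [0.4355 0.2173 0.02  ] [0.4351 0.2104 0.02  ]
bedFR [ 0.4361 -0.1001  0.012 ] [ 0.4333 -0.0985  0.02  ] [ 0.433  -0.1065  0.02  ]
bedBR [ 0.7784 -0.0985  0.0107] [ 0.7755 -0.0981  0.02  ] [ 0.7693 -0.105   0.02  ]
rim [ 0.4461 -0.3579  0.0842] [ 0.4453 -0.3572  0.085 ] [ 0.4464 -0.3586  0.085 ]
armtop R near [ 0.682  -0.0227  0.1698] [ 0.6806 -0.0219  0.17  ] [ 0.6835 -0.0234  0.17  ]
armtop R far [ 0.705  -0.0218  0.1694] [ 0.706  -0.0226  0.17  ] [ 0.703 -0.022  0.17 ]
[294.7 142. ] [349.7 197.4]
[294.9 133.4] [352.7 175.7]
```

View pics/t3.png

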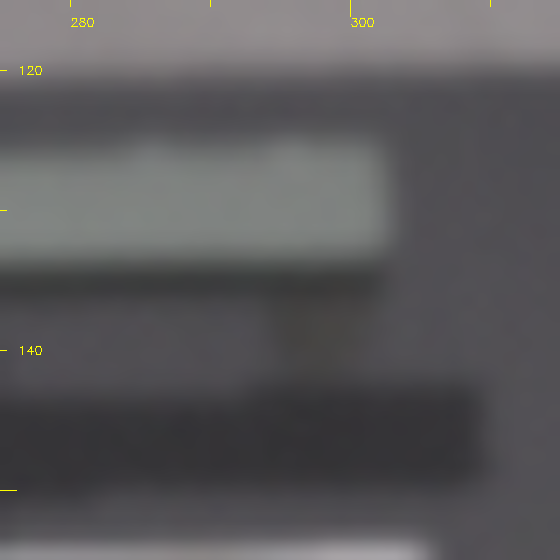

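View pics/s3.png

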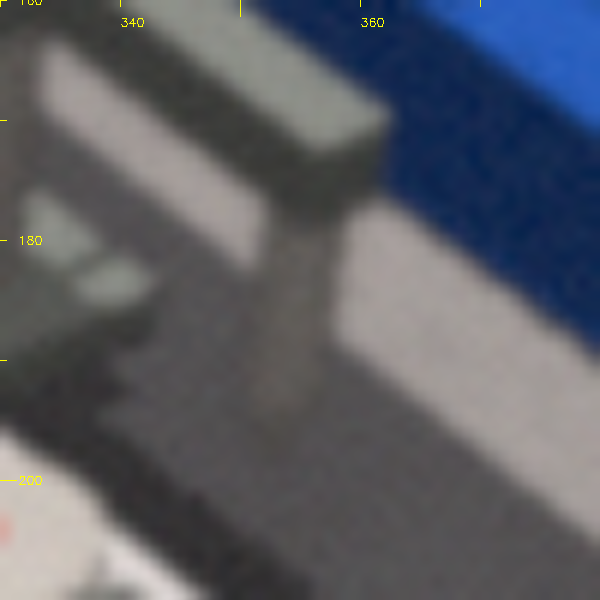

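The pin in the aluminium sled is clearly the larger. Its knob is about 9 px wide in the side crop at (316,188), against about 7 px for the free-standing pin at (265,230). So the targets are the aluminium sled with its pin, and the spot on its specimen at (289,165) in the top view. The red dot on the bed at (241,218) is a decoy.

```bash
cat >>h.py <<'E'
from scipy.spatial.transform import Rotation as Ro
def plan(target,yaw=None):
    """target TCP; jaw axis heading chosen along yaw(mod pi), tool y down"""
    s=get_state();q=s["ee_rot"];R=Ro.from_quat([q[1],q[2],q[3],q[0]]).as_matrix()
    print("R",R.round(3).tolist(),"pos",s["position"].round(4),"F",s["contact_force"].round(1),"w",s["width"].round(4),"t",s["clock"])
    print("shift cm",(R.T@(np.array(target)-s["position"])*100).round(2))
    if yaw is not None:
        for y in(yaw,yaw+np.pi):
            z=np.array([np.cos(y),np.sin(y),0]);yy=np.array([0,0,-1.]);G=np.c_[np.cross(yy,z),yy,z]
            r=Ro.from_matrix(R.T@G).as_rotvec();print("turn units",(np.degrees(r)/8).round(3))
E
python3 - <<'E'
from h import *
import pickle
T,S=pickle.load(open("cal.pkl","rb"))
print("tip",onz(S,(352,197.3),.056),onz(S,(352.2,196),.06),onz(T,(297.8,142),.056),onz(T,(297.8,142),.06))
plan([.567,.0205,.24],np.pi/2)
E
```

```text
tip [ 0.698  -0.0037  0.056 ] [ 0.6991 -0.0027  0.06  ] [ 0.6919 -0.0094  0.056 ] [ 0.6907 -0.0094  0.06  ]Traceback (most recent call last):
  File "<stdin>", line 5, in <module>
  File "h.py", line 32, in plan
    print("R",R.round(3).tolist(),"pos",s["position"].round(4),"F",s["contact_force"].round(1),"w",s["width"].round(4),"t",s["clock"])
                                                                                                   ^^^^^^^^^^^^^^^^
AttributeError: 'float' object has no attribute 'round'
```

```bash
sed -i 's/s\["width"\].round(4)/round(s["width"],4)/' h.py; python3 - <<'E'
from h import *
plan([.567,.0205,.24],np.pi/2)
E
```

```text
R [[0.896, -0.001, 0.444], [-0.444, -0.001, 0.896], [-0.0, -1.0, -0.001]] pos [0.255  0.515  0.2308] F [-0.9  0.3 -0. ] w 0.0853 t 0.2
shift cm [ 49.9   -0.9  -30.47]
turn units [ 8.000e-03 -3.293e+00 -3.000e-03]
turn units [4.0000e-03 1.9207e+01 1.0000e-02]
```

```bash
python3 -m jog '[0,3,-0.1,-2,0,-0.2,0, 0,8,-0.2,-5,0,-0.6,0, 0,13,-0.3,-8,0,-1,0, 0,18,-0.4,-11,0,-1.4,0, 0,23,-0.5,-14,0,-1.8,0, 0,28,-0.6,-17,0,-2.2,0, 0,33,-0.7,-20,0,-2.6,0, 0,38,-0.8,-23,0,-2.9,0, 0,43,-0.9,-26.3,0,-3.1,0, 0,47,-0.9,-28.7,0,-3.29,0, 0,49.9,-0.9,-30.5,0,-3.29,0, 0,49.9,-0.9,-30.5,0,-3.29,0]' 60
python3 - <<'E'
from h import *
plan([.567,.0205,.114],np.pi/2)
T=get_image("top");S=get_image("side")
crop(T["color"],215,105,345,255,4,"t4");crop(S["color"],230,90,400,250,4,"s4")
E
```

```text
clock: 1.7
position: [0.5681, 0.0183, 0.2396]
ee_rot: [-0.707, 0.707, -0.001, 0.001]
contact_force: [0.0, 0.5, -0.4]
width: 0.0853
R [[1.0, -0.0, 0.004], [-0.004, -0.0, 1.0], [-0.0, -1.0, -0.0]] pos [0.5681 0.0183 0.2396] F [ 0.   0.5 -0.4] w 0.0853 t 1.7
shift cm [-0.11 12.56  0.23]
turn units [ 0.003 -0.027 -0.003]
turn units [4.0000e-03 2.2473e+01 5.0000e-03]
```

View pics/s4.png

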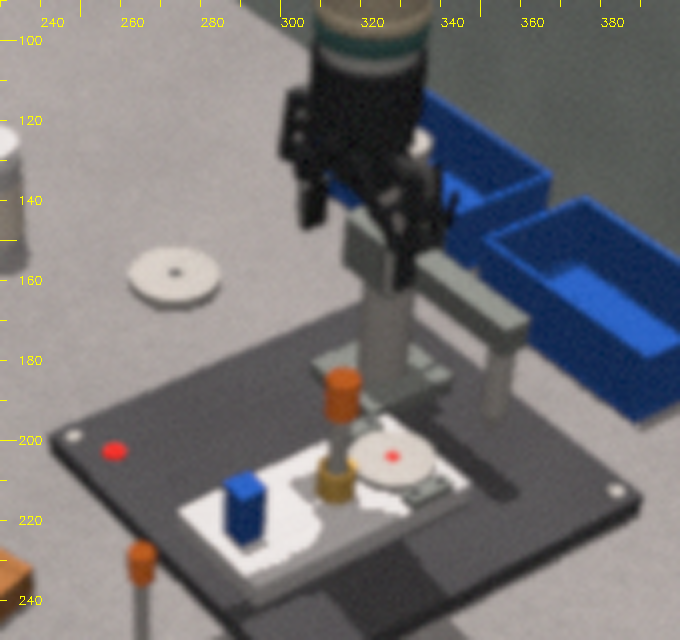

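View pics/t4.png

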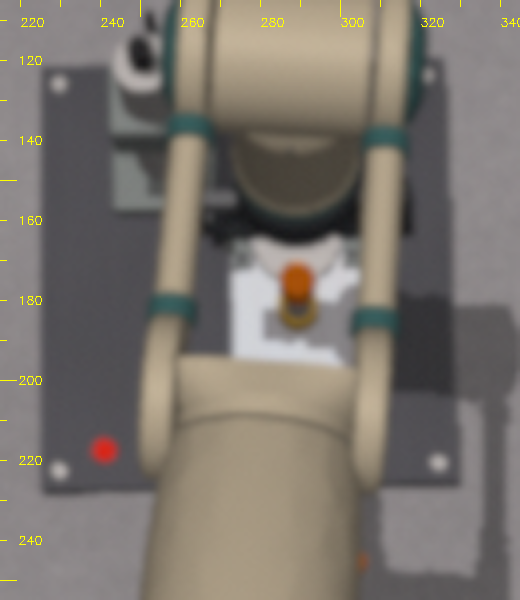

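The side view shows the knob at (316,188), with the open fingers straddling it from above. The column and stylus arm are clear.

```bash
python3 -m jog '[0,0,2,0.2,0,0,0, 0,-0.1,5,0.2,0,0,0, 0,-0.1,8,0.2,0,0,0, 0,-0.1,10.5,0.2,0,0,0, 0,-0.1,12.3,0.2,0,0,0, 0,-0.1,12.6,0.2,0,0,0, 0,-0.1,12.6,0.2,0,0,0]'
python3 - <<'E'
from h import *
plan([.567,.0205,.114],np.pi/2)
S=get_image("side")
crop(S["color"],250,90,380,220,5,"s5")
E
```

```text
clock: 2.68
position: [0.566, 0.0233, 0.1148]
ee_rot: [0.707, -0.707, -0.0, 0.0]
contact_force: [0.2, 0.0, 0.2]
width: 0.0851
R [[1.0, 0.001, -0.001], [0.001, 0.0, 1.0], [0.001, -1.0, 0.0]] pos [0.566  0.0233 0.1148] F [0.2 0.  0.2] w 0.0851 t 2.675
shift cm [ 0.1   0.08 -0.28]
turn units [-0.001  0.004  0.004]
turn units [ 6.0000e-03 -2.2496e+01  2.0000e-03]
```

View pics/s5.png

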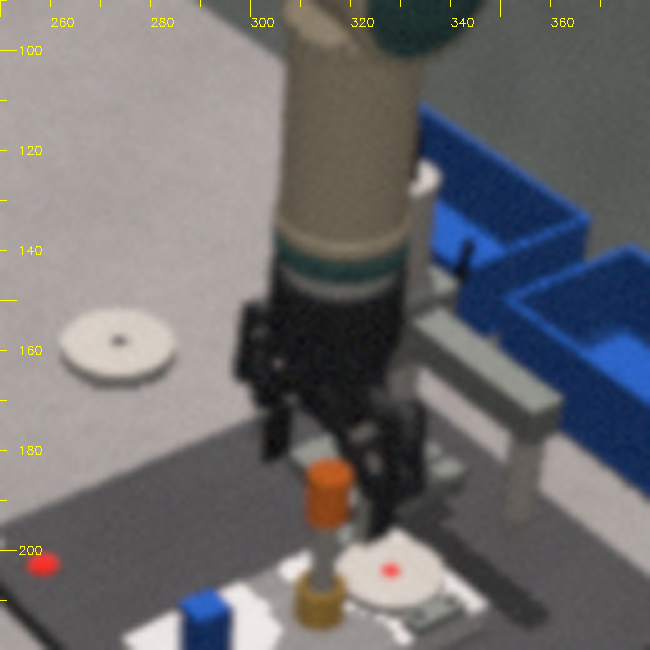

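The fingers straddle the knob: tips at (305,182) and (325,198), knob between at (315,188). Closing now.

```bash
python3 -m jog '[255,0,0,0,0,0,0, 255,0,0,0,0,0,0, 255,0,0,0,0,0,0, 255,0,0,0,0,0,0, 255,0,0,0,0,0,0, 255,0,0,0,0,0,0, 255,0,0,0,0,0,0, 255,0,0,0,0,0,0]' 60
```

```text
clock: 3.72
position: [0.5664, 0.0221, 0.1147]
ee_rot: [-0.707, 0.707, 0.0, 0.0]
contact_force: [-1.0, -2.1, 5.0]
width: 0.0247
```

```bash
python3 - <<'E'
from h import *
plan([.566,.02,.235],np.pi/2)
S=get_image("side")
crop(S["color"],250,90,380,220,5,"s6")
E
```

```text
R [[1.0, 0.001, 0.0], [-0.0, -0.001, 1.0], [0.001, -1.0, -0.001]] pos [0.5664 0.0221 0.1147] F [-1.  -2.1  5. ] w 0.0247 t 3.725
shift cm [ -0.02 -12.03  -0.22]
turn units [ 0.005 -0.002  0.007]
turn units [-1.1000e-02  2.2498e+01  8.0000e-03]
```

View pics/s6.png

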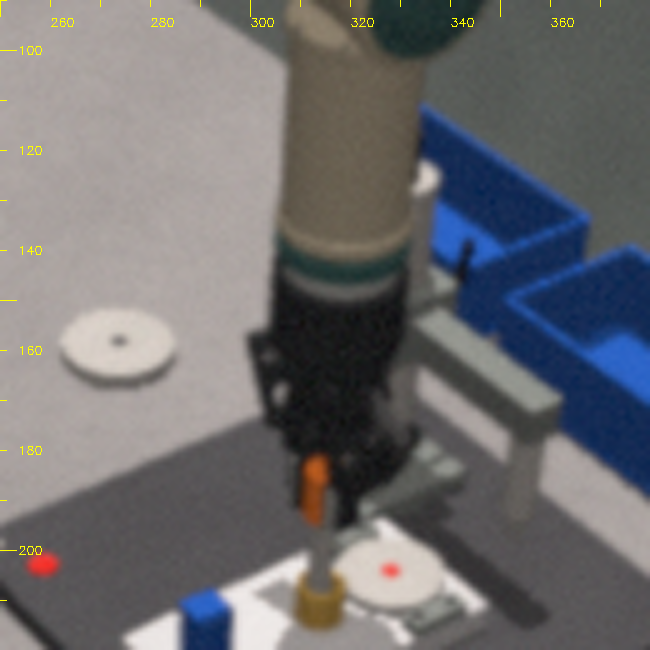

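The knob is held, with a width of 24.7 mm. I'll lift slowly first.

```bash
python3 -m jog '[255,0,-0.4,-0.1,0,0,0, 255,0,-1,-0.1,0,0,0, 255,0,-1.8,-0.1,0,0,0, 255,0,-2.6,-0.1,0,0,0, 255,0,-3,-0.1,0,0,0, 255,0,-3,-0.1,0,0,0]'
python3 - <<'E'
from h import *
plan([.566,.02,.24],np.pi/2)
S=get_image("side")
crop(S["color"],250,90,380,220,5,"s7")
E
```

```text
clock: 4.53
position: [0.5662, 0.0217, 0.1448]
ee_rot: [0.707, -0.707, -0.0, -0.0]
contact_force: [0.1, 0.4, -1.6]
width: 0.0247
R [[1.0, 0.001, 0.0], [-0.0, 0.0, 1.0], [0.001, -1.0, 0.0]] pos [0.5662 0.0217 0.1448] F [ 0.1  0.4 -1.6] w 0.0247 t 4.525
shift cm [-0.01 -9.52 -0.17]
turn units [-0.002 -0.003  0.006]
turn units [-9.0000e-03  2.2497e+01 -3.0000e-03]
```

View pics/s7.png

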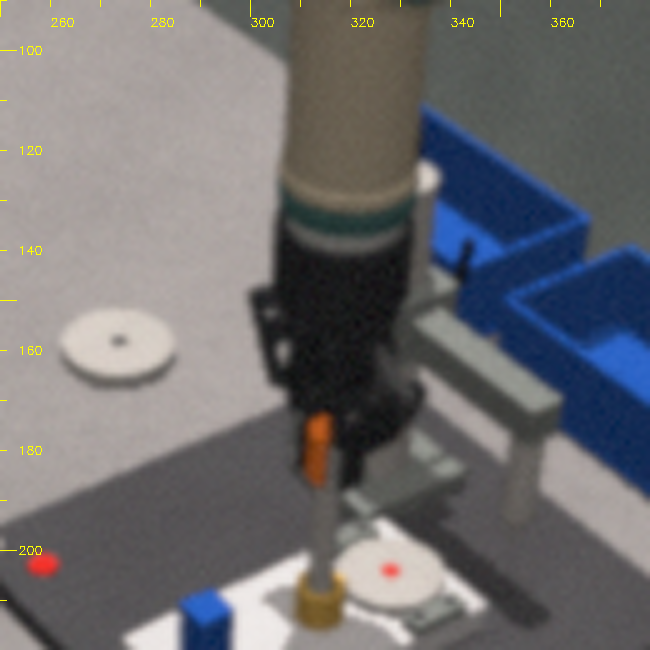

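The pin has risen about 30 mm (knob at (312,180)). The sled has stayed put, with the spot still at (326,204).

```bash
python3 -m jog '[255,0,-1,0,0,0,0, 255,0,-2.5,0,0,0,0, 255,0,-4,0,0,0,0, 255,0,-5.5,0,0,0,0, 255,0,-7,0,0,0,0, 255,0,-8.5,0,0,0,0, 255,0,-9.5,0,0,0,0, 255,0,-9.7,0,0,0,0, 255,0,-9.7,0,0,0,0]'
python3 - <<'E'
from h import *
plan([.446,-.357,.24],np.pi/2)
S=get_image("side")
crop(S["color"],230,70,380,220,5,"s8")
E
```

```text
clock: 5.7
position: [0.5658, 0.0215, 0.241]
ee_rot: [0.707, -0.707, 0.0, 0.0]
contact_force: [1.0, 0.2, -1.5]
width: 0.0247
R [[1.0, -0.001, 0.0], [-0.0, 0.0, 1.0], [-0.001, -1.0, 0.0]] pos [0.5658 0.0215 0.241 ] F [ 1.   0.2 -1.5] w 0.0247 t 5.7
shift cm [-11.96   0.1  -37.86]
turn units [-0.001 -0.003 -0.005]
turn units [ 7.0000e-03  2.2497e+01 -2.0000e-03]
```

View pics/s8.png

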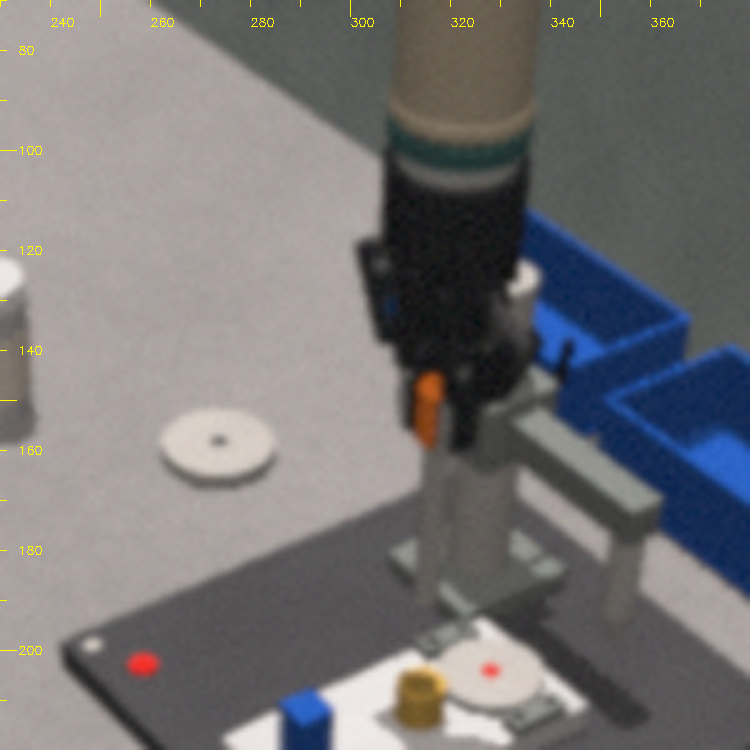

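The pin is drawn clear: its foot at (313,190) is above the empty sleeve at (312,205). Next, carry it to the cup.

```bash
python3 -m jog '[255,-0.6,0,-1.5,0,0,0, 255,-2,0,-5,0,0,0, 255,-3.3,0,-9,0,0,0, 255,-4.6,0,-13.5,0,0,0, 255,-6,0,-18,0,0,0, 255,-7.3,0,-22.5,0,0,0, 255,-8.6,0,-27,0,0,0, 255,-10,0,-31,0,0,0, 255,-11.2,0,-34.5,0,0,0, 255,-11.8,0,-37,0,0,0, 255,-12,0,-37.9,0,0,0, 255,-12,0,-37.9,0,0,0]'
python3 - <<'E'
from h import *
plan([.446,-.357,.125],np.pi/2)
S=get_image("side");T=get_image("top")
crop(S["color"],300,210,460,350,5,"s9")
crop(T["color"],330,150,480,270,5,"t9")
E
```

```text
clock: 7.25
position: [0.4453, -0.3575, 0.2409]
ee_rot: [0.707, -0.707, 0.001, -0.0]
contact_force: [0.1, 0.9, -1.4]
width: 0.0246
R [[1.0, -0.001, 0.002], [-0.002, 0.001, 1.0], [-0.001, -1.0, 0.001]] pos [ 0.4453 -0.3575  0.2409] F [ 0.1  0.9 -1.4] w 0.0246 t 7.25
shift cm [ 0.08 11.59  0.04]
turn units [-0.008 -0.011 -0.004]
turn units [ 6.0000e-03  2.2489e+01 -1.2000e-02]
```

View pics/s9.png

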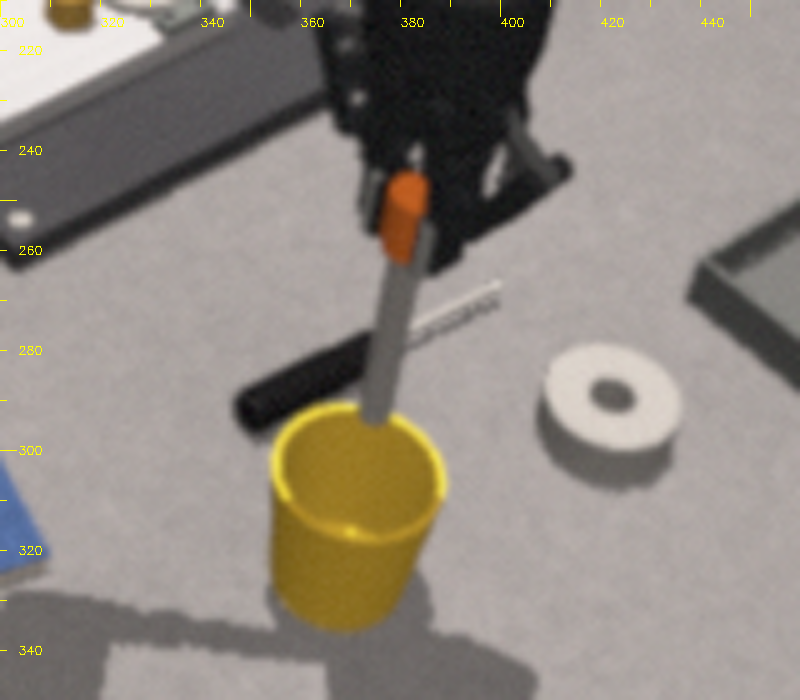

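View pics/t9.png

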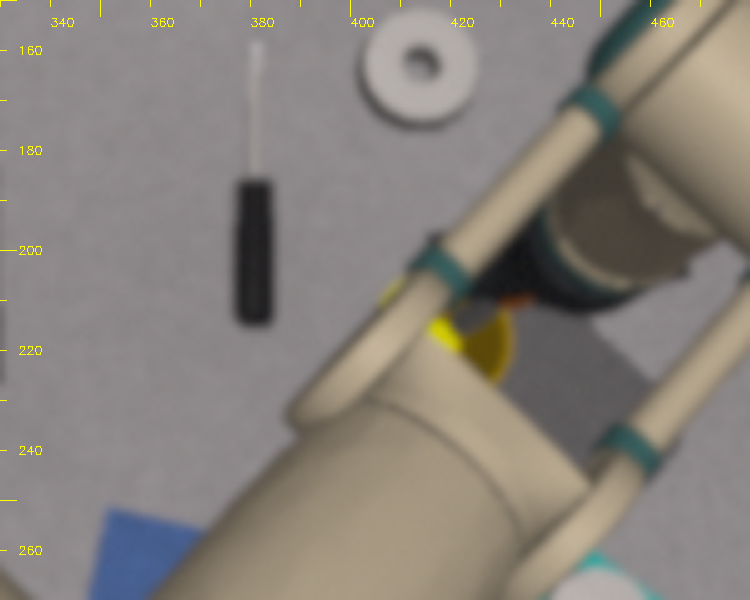

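```bash
python3 - <<'E'
from h import *
import pickle
T,S=pickle.load(open("cal.pkl","rb"))
print(proj(S,(.446,-.358,.127)),proj(S,(.446,-.358,.085)))
print(onz(S,(374.7,293.5),.127),onz(S,(371.8,304.2),.085))
E
```

```text
[374.1 293.1] [371.7 304.3]
[ 0.4462 -0.3597  0.127 ] [ 0.4464 -0.3579  0.085 ]
```

The foot at (374.7,293.5) is over the cup centre to within 2 mm. Lowering.

```bash
python3 -m jog '[255,0,1,0,0,0,0, 255,0,3,0,0,0,0, 255,0,5,0,0,0,0, 255,0,7,0,0,0,0, 255,0,9,0,0,0,0, 255,0,10.5,0,0,0,0, 255,0,11.4,0,0,0,0, 255,0,11.7,0,0,0,0, 255,0,11.7,0,0,0,0]'; python3 -m jog '[255,0,0.2,0,0,0,0, 255,0,0.3,0,0,0,0, 255,0,0.3,0,0,0,0]'
```

```text
clock: 8.48
position: [0.4461, -0.3576, 0.1246]
ee_rot: [-0.707, 0.707, 0.0, 0.0]
contact_force: [-0.1, -0.6, -1.5]
width: 0.0246
clock: 8.85
position: [0.4459, -0.3574, 0.1214]
ee_rot: [-0.707, 0.707, -0.0, 0.0]
contact_force: [0.5, -0.1, -0.9]
width: 0.0247
```

```bash
python3 -m jog '[255,0,0.1,0,0,0,0, 255,0,0.2,0,0,0,0, 255,0,0.2,0,0,0,0, 255,0,0.2,0,0,0,0]'
```

```text
clock: 9.35
position: [0.446, -0.3575, 0.1198]
ee_rot: [-0.707, 0.707, 0.0, 0.0]
contact_force: [-0.3, 0.4, 4.3]
width: 0.025
```

The foot touches the cup floor (force went from about −1 to +4.3 N). Releasing.

```bash
python3 -m jog '[200,0,0,0,0,0,0, 120,0,0,0,0,0,0, 60,0,0,0,0,0,0, 0,0,0,0,0,0,0, 0,0,0,0,0,0,0, 0,0,0,0,0,0,0, 0,0,0,0,0,0,0]'
python3 - <<'E'
from h import *
S=get_image("side")
crop(S["color"],300,210,460,350,5,"s10")
E
```

```text
clock: 10.22
position: [0.4459, -0.3574, 0.1192]
ee_rot: [0.707, -0.707, 0.0, -0.0]
contact_force: [-0.2, 0.4, 0.0]
width: 0.0855
```

View pics/s10.png

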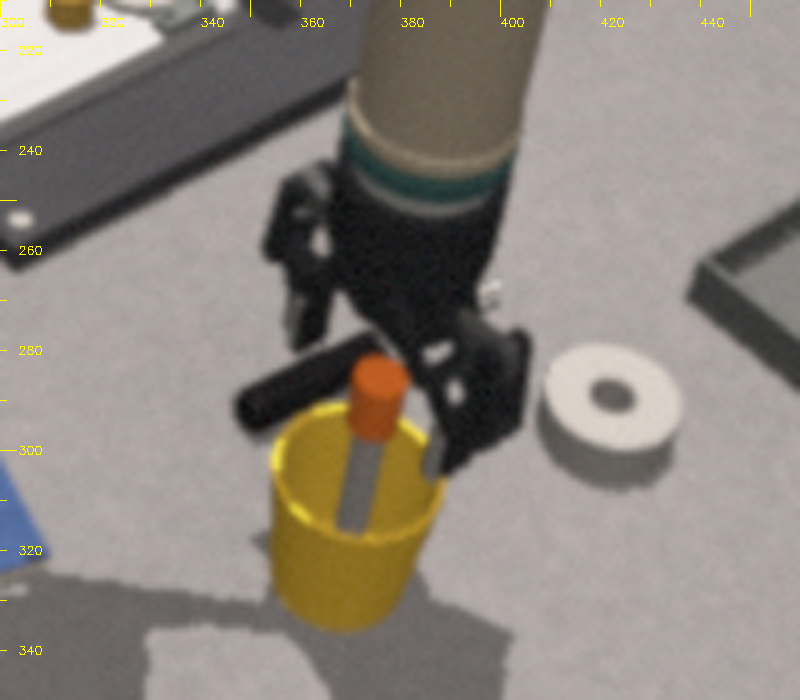

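The pin stands upright in the cup (knob at (374,288)), and both fingers are clear of it. Raise the tool, then go above the post.

```bash
python3 -m jog '[0,0,-0.6,0,0,0,0, 0,0,-2.5,0,0,0,0, 0,0,-5,0,0,0,0, 0,0,-8,0,0,0,0, 0,0,-10,0,0,0,0, 0,0,-11,0,0,0,0, 0,0,-11,0,0,0,0]'
python3 - <<'E'
from h import *
plan([.4825,.0205,.16],np.pi/2)
E
```

```text
clock: 11.15
position: [0.446, -0.3576, 0.2298]
ee_rot: [-0.707, 0.707, 0.0, 0.0]
contact_force: [-0.1, -0.5, -0.7]
width: 0.0856
R [[1.0, 0.001, 0.0], [-0.0, -0.001, 1.0], [0.001, -1.0, -0.001]] pos [ 0.446  -0.3576  0.2298] F [-0.1 -0.5 -0.7] w 0.0856 t 11.15
shift cm [ 3.62  6.95 37.82]
turn units [ 0.006 -0.003  0.007]
turn units [-1.0000e-02  2.2497e+01  9.0000e-03]
```

```bash
python3 -m jog '[0,0.2,0,1.5,0,0,0, 0,0.6,0,5,0,0,0, 0,1,0,9.5,0,0,0, 0,1.4,0,14,0,0,0, 0,1.8,0,18.5,0,0,0, 0,2.3,0,23,0,0,0, 0,2.7,0,27.5,0,0,0, 0,3.1,0,32,0,0,0, 0,3.4,1,35.5,0,0,0, 0,3.6,3.5,37.4,0,0,0, 0,3.6,6,37.8,0,0,0, 0,3.6,7,37.8,0,0,0]'
python3 - <<'E'
from h import *
plan([.4825,.0205,.056],np.pi/2)
S=get_image("side")
crop(S["color"],230,130,390,270,5,"s11")
crop(S["color"],320,240,460,350,5,"s11b")
E
```

```text
clock: 12.65
position: [0.4799, 0.0219, 0.1572]
ee_rot: [0.707, -0.707, 0.001, 0.002]
contact_force: [0.4, -0.3, -0.6]
width: 0.0853
R [[1.0, -0.005, -0.001], [0.001, 0.001, 1.0], [-0.005, -1.0, 0.001]] pos [0.4799 0.0219 0.1572] F [ 0.4 -0.3 -0.6] w 0.0853 t 12.65
shift cm [ 0.31 10.12 -0.14]
turn units [-0.006  0.007 -0.033]
turn units [-5.1000e-02 -2.2493e+01  9.0000e-03]
```

View pics/s11.png

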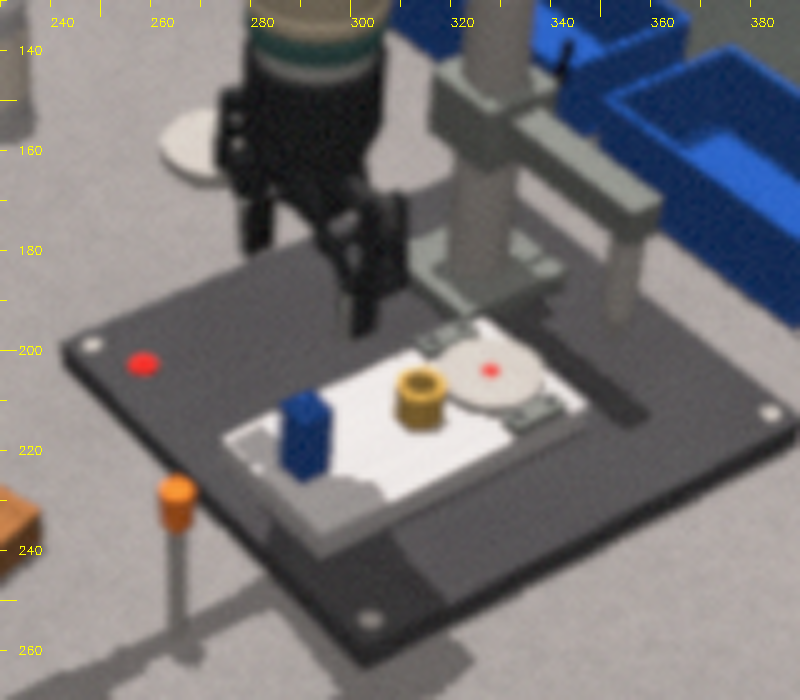

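View pics/s11b.png

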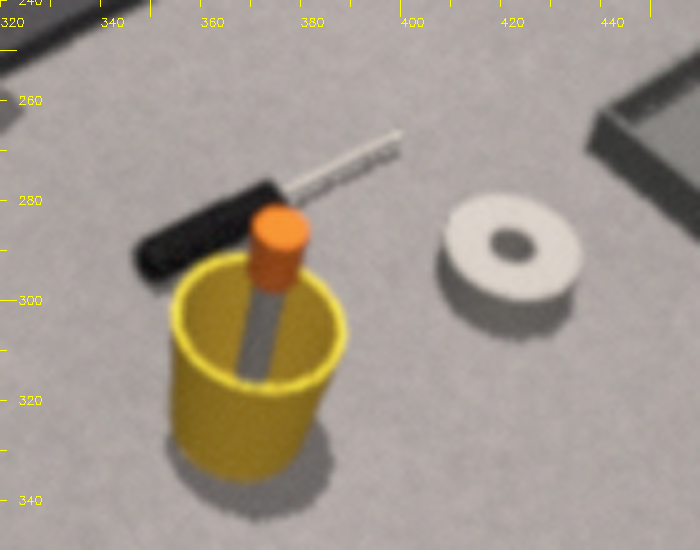

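The pin stands upright in the cup (knob (375,286)), and the bystanders haven't moved. The post top at (289,210) lies below the open jaws. Descending.

```bash
python3 -m jog '[0,0.2,1,-0.1,0,0,0, 0,0.2,3,-0.1,0,0,0, 0,0.2,5,-0.1,0,0,0, 0,0.2,7,-0.1,0,0,0, 0,0.2,8.8,-0.1,0,0,0, 0,0.2,9.9,-0.1,0,0,0, 0,0.2,10.2,-0.1,0,0,0, 0,0.2,10.2,-0.1,0,0,0]'
python3 - <<'E'
from h import *
plan([.4825,.0205,.056],np.pi/2)
S=get_image("side")
crop(S["color"],230,130,390,270,5,"s12")
E
```

```text
clock: 13.7
position: [0.4845, 0.0194, 0.0576]
ee_rot: [0.707, -0.707, -0.0, -0.001]
contact_force: [0.2, 0.5, 0.3]
width: 0.0858
R [[1.0, 0.001, 0.001], [-0.001, 0.0, 1.0], [0.001, -1.0, 0.0]] pos [0.4845 0.0194 0.0576] F [0.2 0.5 0.3] w 0.0858 t 13.7
shift cm [-0.2   0.16  0.11]
turn units [-0.    -0.005  0.006]
turn units [-1.0000e-02  2.2495e+01 -0.0000e+00]
```

View pics/s12.png

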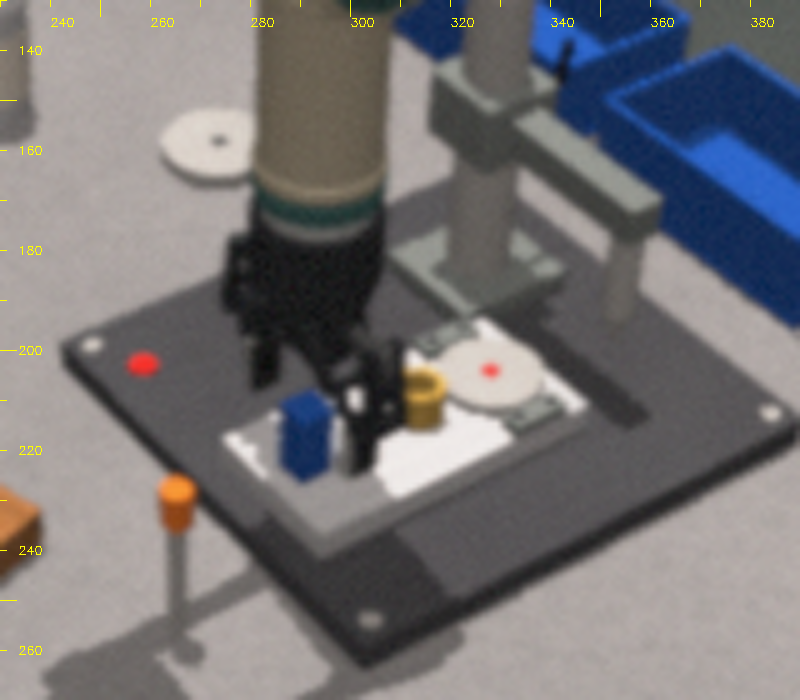

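The post at (289,215) lies between the fingertips at (281,206) and (300,224). Closing.

```bash
python3 -m jog '[255,0,0,0,0,0,0, 255,0,0,0,0,0,0, 255,0,0,0,0,0,0, 255,0,0,0,0,0,0, 255,0,0,0,0,0,0, 255,0,0,0,0,0,0, 255,0,0,0,0,0,0, 255,0,0,0,0,0,0]' 50
python3 - <<'E'
from h import *
S=get_image("side")
crop(S["color"],230,130,390,270,5,"s13")
for x in range(1):
  crop(S["color"],300,170,370,220,10,"s13b")
E
```

```text
clock: 14.75
position: [0.4841, 0.0193, 0.0576]
ee_rot: [-0.707, 0.707, 0.0, 0.0]
contact_force: [-1.7, -2.0, 5.3]
width: 0.0232
```

View pics/s13b.png

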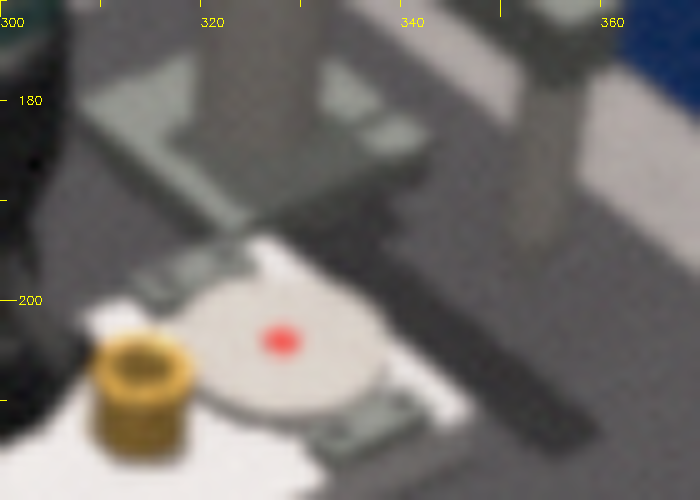

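The post is gripped (23 mm). The spot is at (328,204). I'll slide −y first, then +x, stopping short to look.

```bash
python3 -m jog '[255,0,0,-0.3,0,0,0, 255,0,0,-0.9,0,0,0, 255,0,0,-1.6,0,0,0, 255,0,0,-2.2,0,0,0, 255,0,0,-2.5,0,0,0, 255,0,0,-2.5,0,0,0]'
python3 -m jog '[255,0.4,0,0,0,0,0, 255,1.2,0,0,0,0,0, 255,2.2,0,0,0,0,0, 255,3.2,0,0,0,0,0, 255,4.2,0,0,0,0,0, 255,5.2,0,0,0,0,0, 255,5.8,0,0,0,0,0, 255,6,0,0,0,0,0, 255,6,0,0,0,0,0]'
python3 - <<'E'
from h import *
plan([.556,-.006,.056],np.pi/2)
S=get_image("side");T=get_image("top")
crop(S["color"],310,150,390,220,10,"s14")
crop(T["color"],255,110,335,170,10,"t14")
E
```

```text
clock: 15.55
position: [0.4846, -0.0035, 0.0577]
ee_rot: [0.708, -0.706, -0.0, -0.001]
contact_force: [-0.6, 5.6, 4.9]
width: 0.0237
clock: 16.68
position: [0.5333, -0.0041, 0.0573]
ee_rot: [0.708, -0.706, 0.007, 0.008]
contact_force: [-19.6, -0.1, 23.6]
width: 0.0235
R [[1.0, -0.021, -0.001], [0.001, 0.002, 1.0], [-0.021, -1.0, 0.002]] pos [ 0.5333 -0.0041  0.0573] F [-19.6  -0.1  23.6] w 0.0235 t 16.675
shift cm [ 2.27  0.08 -0.19]
turn units [-0.015  0.005 -0.152]
turn units [ -0.238 -22.494   0.024]
```

View pics/s14.png

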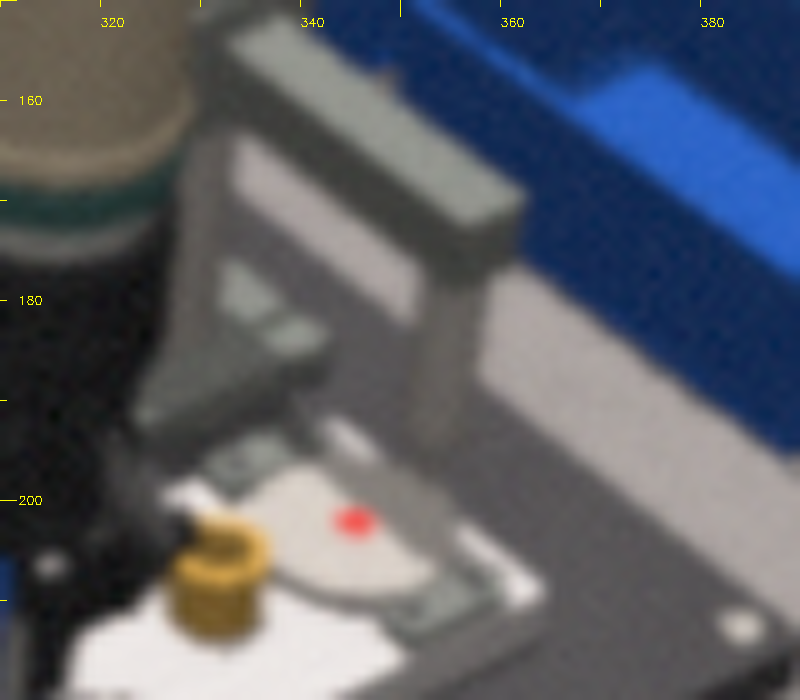

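View pics/t14.png

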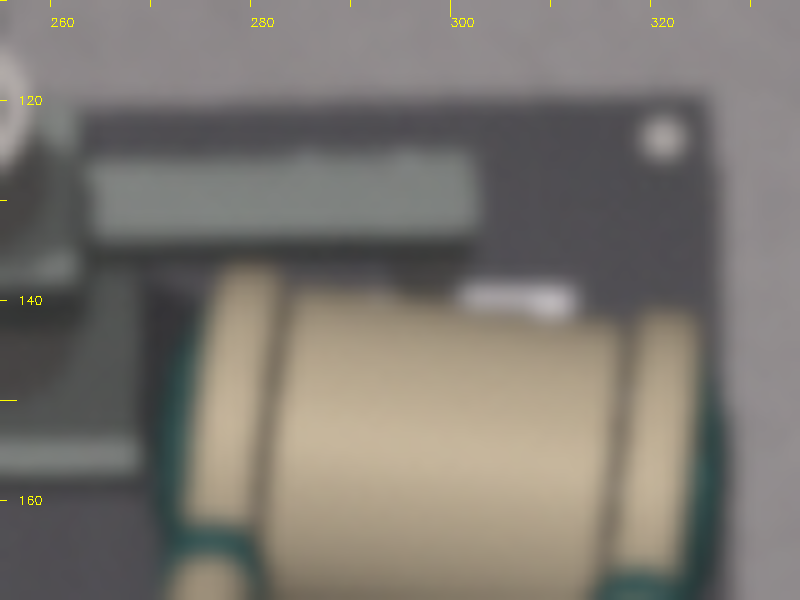

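The spot moved to (345,202), but the x motion stopped 11 mm short, with 20 N sideways and 24 N vertical. I'll hold, ease the down-force and see how the force and position settle.

```bash
python3 -m jog '[255,0,-0.1,0,0,0,0, 255,0,-0.1,0,0,0,0, 255,0,-0.1,0,0,0,0]'; python3 - <<'E'
from h import *
s=get_state(); print(s["moment"],s["qpos"],s["effort"]); plan([.556,-.006,.0576],np.pi/2)
S=get_image("side");T=get_image("top")
cv2.imwrite("pics/s15.png",S["color"])
print(onz(S,(345.3,202.1),.048))
E
```

```text
clock: 17.15
position: [0.5393, -0.0044, 0.0574]
ee_rot: [0.708, -0.706, 0.003, 0.003]
contact_force: [-7.8, 0.2, 6.2]
width: 0.0233
[ 0.08515908  1.56810057 -0.00460486] [-1.37562489e-01  3.83599152e-01  1.82362463e+00  5.27510301e-04
  9.44396277e-01 -1.70866378e+00] [ -0.41837795 -39.44518089 -22.09127784   0.16082236  -3.06914784
   0.04244777]
R [[1.0, -0.01, 0.0], [0.0, 0.002, 1.0], [-0.01, -1.0, 0.002]] pos [ 0.5393 -0.0044  0.0574] F [-7.8  0.2  6.2] w 0.0233 t 17.15
shift cm [ 1.67 -0.04 -0.16]
turn units [-0.013 -0.    -0.071]
turn units [ 1.11e-01  2.25e+01 -2.00e-02]
[ 0.6727 -0.0027  0.048 ]
```

View pics/s15.png

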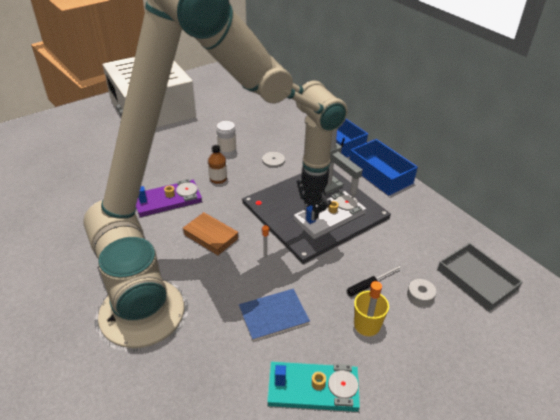

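It was just friction and down-force. With the load eased it slid another 6 mm. Now measure the remaining distance.

```bash
python3 -m jog '[255,0,0,0,0,0,0, 255,0,0,0,0,0,0]'; python3 - <<'E'
from h import *
plan([.556,-.006,.0576],np.pi/2)
S=get_image("side");T=get_image("top")
crop(S["color"],320,160,380,220,12,"s16")
im=S["color"].astype(int);m=((im[...,2]-im[...,1]>60)&(im[...,2]-im[...,0]>60));m[:190]=0;m[215:]=0;m[:,:335]=0;m[:,365:]=0
ys,xs=np.nonzero(m);print(len(xs),xs.mean(),ys.mean(),onz(S,(xs.mean(),ys.mean()),.048))
E
```

```text
clock: 17.5
position: [0.5393, -0.0044, 0.0574]
ee_rot: [0.708, -0.706, 0.004, 0.003]
contact_force: [-8.8, 0.8, 6.7]
width: 0.0233
R [[1.0, -0.01, 0.0], [-0.0, 0.002, 1.0], [-0.01, -1.0, 0.002]] pos [ 0.5393 -0.0044  0.0574] F [-8.8  0.8  6.7] w 0.0233 t 17.5
shift cm [ 1.67 -0.04 -0.16]
turn units [-0.013 -0.001 -0.071]
turn units [ 1.1200e-01  2.2499e+01 -2.0000e-02]
9 346.44444444444446 201.33333333333334 [ 0.6781 -0.002   0.048 ]
```

View pics/s16.png

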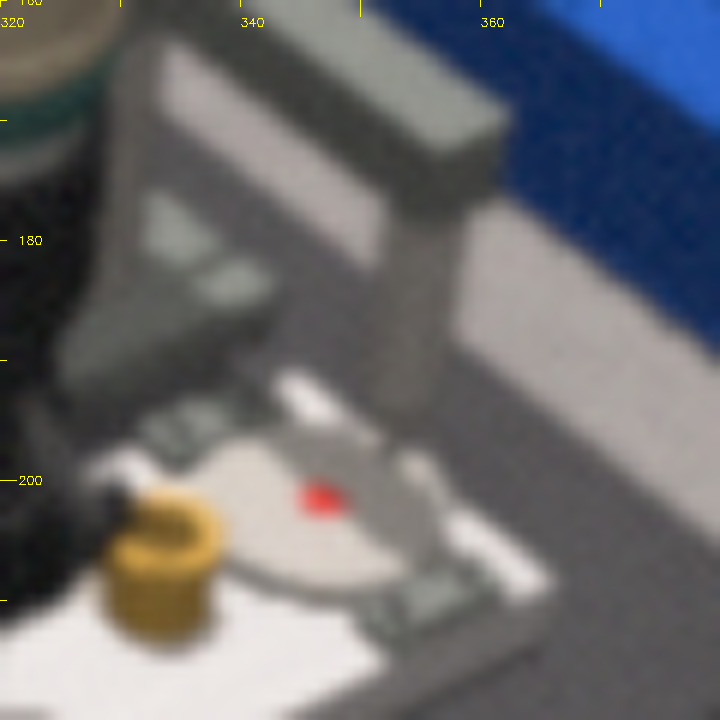

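```bash
python3 - <<'E'
from h import *
import pickle
T,S=pickle.load(open("cal.pkl","rb"))
for y in(-.004,-.008,-.012):
  for x in(.69,.694,.698): print(x,y,proj(S,(x,y,.056)),proj(S,(x,y,.07)),proj(S,(x,y,.13)),proj(T,(x,y,.056)),proj(T,(x,y,.13)))
# subpixel edges of the nose in clean first images
def prof(im,row,c0,c1,k=1):
    return im[row,c0:c1].mean(1).round(0).astype(int)
im=S["color"]; 
for r in range(176,200,2): print(r,im[r,344:364].mean(1).astype(int))
im=T["color"]
for r in range(134,146): print(r,im[r,288:308].mean(1).astype(int))
E
```

```text
0.69 -0.004 [350.1 198.3] [350.6 194.8] [352.7 179.2] [296.  142.6] [296.2 135.1]
0.694 -0.004 [351.1 197.8] [351.6 194.3] [353.8 178.8] [296.  141.4] [296.2 133.8]
0.698 -0.004 [352.1 197.4] [352.6 193.8] [354.8 178.3] [296.  140.1] [296.2 132.5]
0.69 -0.008 [351. 199.] [351.4 195.5] [353.6 179.9] [297.3 142.6] [297.6 135. ]
0.694 -0.008 [351.9 198.5] [352.4 195. ] [354.6 179.5] [297.3 141.4] [297.6 133.7]
0.698 -0.008 [352.9 198. ] [353.4 194.5] [355.7 179. ] [297.3 140.1] [297.5 132.4]
0.69 -0.012 [351.8 199.7] [352.3 196.2] [354.5 180.6] [298.6 142.6] [299. 135.]
0.694 -0.012 [352.8 199.2] [353.3 195.7] [355.5 180.1] [298.6 141.3] [298.9 133.7]
0.698 -0.012 [353.8 198.7] [354.3 195.2] [356.6 179.7] [298.6 140.1] [298.9 132.4]
176 [146 154 157 159 156 151 138 113  78  59  58  58  59  58  64  69  76  87
  79  62]
178 [ 95 117 141 152 157 155 152 132  98  77  72  69  68  71  88 125 142 151
 147 134]
180 [ 79  85  90 103 124 142 145 120  94  86  92  91  90  88 109 140 154 155
 162 160]
182 [ 84  81  83  83  87  98 106  98  89  89  91  93  87  98 125 149 157 158
 160 159]
184 [ 80  83
[... 712 characters left out ...]
 58 58 58 59 60 61 64 72 79 81 81 81 82]
136 [69 69 70 69 70 68 64 63 62 63 63 65 66 69 75 80 82 81 81 81]
137 [77 76 76 77 75 74 68 66 66 68 69 69 70 74 79 81 81 80 80 81]
138 [78 78 78 79 79 76 71 67 67 69 70 70 73 76 79 81 82 80 81 81]
139 [79 79 80 80 79 77 72 68 67 69 70 71 73 76 80 81 81 80 81 80]
140 [80 78 79 80 80 77 74 70 70 69 69 72 74 78 79 81 81 80 80 80]
141 [79 79 79 79 77 75 72 69 68 67 68 70 72 75 76 76 76 77 77 76]
142 [75 74 75 74 71 66 64 62 61 62 62 63 64 66 66 67 66 66 67 66]
143 [65 65 65 65 62 58 56 54 55 55 54 55 55 57 58 57 57 57 58 57]
144 [55 57 56 57 55 54 54 53 51 51 52 53 52 54 54 54 54 54 54 54]
145 [52 53 53 53 54 53 52 52 53 52 51 51 52 53 53 53 53 53 54 54]
```

Combining both views, the tip is at about (0.694, −0.008) and the spot at about (0.678, −0.004). About 16 mm remain in +x and 4 mm in −y, and the command already leads by about 6 mm in x.

```bash
python3 -m jog '[255,0.2,0,-0.1,0,0,0, 255,0.5,0,-0.3,0,0,0, 255,0.8,0,-0.5,0,0,0, 255,1.1,0,-0.5,0,0,0, 255,1.3,0,-0.5,0,0,0, 255,1.3,0,-0.5,0,0,0, 255,1.3,0,-0.5,0,0,0, 255,1.3,0,-0.5,0,0,0]'; python3 - <<'E'
from h import *
plan([.5553,-.0086,.0576],np.pi/2)
S=get_image("side");T=get_image("top")
crop(S["color"],320,160,380,220,12,"s17")
print(proj(S,(.694,-.008,.048)),proj(T,(.694,-.008,.048)))
E
```

```text
clock: 18.6
position: [0.5514, -0.0093, 0.0574]
ee_rot: [0.708, -0.706, 0.004, 0.004]
contact_force: [-9.7, 1.2, 8.3]
width: 0.0232
R [[1.0, -0.012, -0.0], [0.0, 0.002, 1.0], [-0.012, -1.0, 0.002]] pos [ 0.5514 -0.0093  0.0574] F [-9.7  1.2  8.3] w 0.0232 t 18.6
shift cm [ 0.39 -0.02  0.07]
turn units [-0.015  0.001 -0.083]
turn units [ -0.13  -22.498   0.023]
[351.7 200.5] [297.3 142.1]
```

View pics/s17.png

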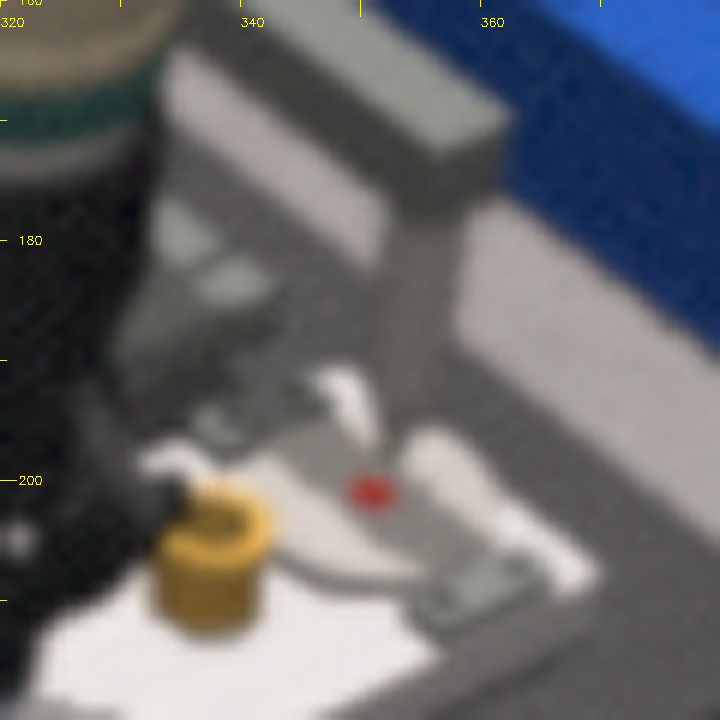

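```bash
python3 -m jog '[255,0.2,0,0,0,0,0, 255,0.5,0,0,0,0,0, 255,0.5,0,0,0,0,0, 255,0.5,0,0,0,0,0, 255,0.5,0,0,0,0,0]'; python3 - <<'E'
from h import *
plan([.5563,-.0086,.0576],np.pi/2)
S=get_image("side");c=S["color"]
crop(c,337,180,367,210,20,"s18")
c2=np.clip((c.astype(float)-40)*1.7,0,255).astype(np.uint8)
crop(c2,337,180,367,210,20,"s18b")
E
```

```text
clock: 19.32
position: [0.5571, -0.0095, 0.0574]
ee_rot: [0.708, -0.706, 0.004, 0.004]
contact_force: [-8.9, 1.5, 7.7]
width: 0.0237
R [[1.0, -0.01, 0.0], [-0.0, 0.002, 1.0], [-0.01, -1.0, 0.002]] pos [ 0.5571 -0.0095  0.0574] F [-8.9  1.5  7.7] w 0.0237 t 19.325
shift cm [-0.08 -0.02  0.09]
turn units [-0.013 -0.    -0.074]
turn units [ 1.16e-01  2.25e+01 -2.00e-02]
```

View pics/s18b.png

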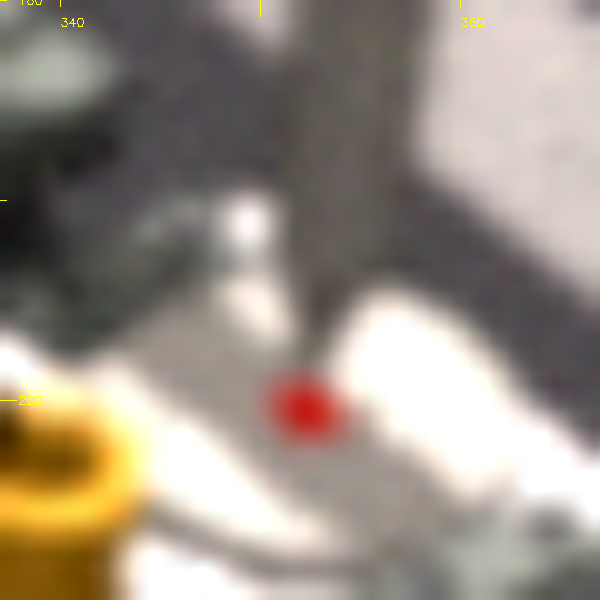

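The nose tapers to its point at (352.6,198.2), and the spot centre is at (352.35,200.5). With the point 8 mm above the spot, the ideal spot pixel is (352.4,200.2), so it is within about 1–2 mm. I'll relax the leading x command before letting go.

```bash
python3 -m jog '[255,-0.2,0,0,0,0,0, 255,-0.4,0,0,0,0,0, 255,-0.5,0,0.1,0,0,0, 255,-0.5,0,0.1,0,0,0, 255,-0.5,0,0.1,0,0,0]'
```

```text
clock: 20.0
position: [0.5567, -0.0096, 0.0576]
ee_rot: [-0.707, 0.707, -0.001, -0.0]
contact_force: [-0.3, -0.6, -7.3]
width: 0.0235
```

```bash
python3 -m jog '[255,0,0.1,0,0,0,0, 255,0,0.1,0,0,0,0, 255,0,0.1,0,0,0,0]'; python3 - <<'E'
from h import *
plan([.5563,-.0086,.0576],np.pi/2)
E
```

```text
clock: 20.38
position: [0.5568, -0.0096, 0.0574]
ee_rot: [-0.707, 0.707, -0.0, 0.0]
contact_force: [-1.2, -0.6, -2.3]
width: 0.0234
R [[1.0, -0.0, 0.0], [-0.0, -0.0, 1.0], [-0.0, -1.0, -0.0]] pos [ 0.5568 -0.0096  0.0574] F [-1.2 -0.6 -2.3] w 0.0234 t 20.375
shift cm [-0.05 -0.02  0.1 ]
turn units [ 0.002 -0.003 -0.001]
turn units [2.0000e-03 2.2497e+01 2.0000e-03]
```

Forces are near zero, so I'll release and look.

```bash
python3 -m jog '[200,0,0,0,0,0,0, 140,0,0,0,0,0,0, 80,0,0,0,0,0,0, 40,0,0,0,0,0,0, 0,0,0,0,0,0,0, 0,0,0,0,0,0,0, 0,0,0,0,0,0,0]'; python3 - <<'E'
from h import *
S=get_image("side");c=S["color"]
c2=np.clip((c.astype(float)-40)*1.7,0,255).astype(np.uint8)
crop(c2,337,180,367,210,20,"s19b")
crop(c,260,140,380,240,6,"s19")
E
```

```text
clock: 21.25
position: [0.557, -0.0094, 0.0573]
ee_rot: [0.707, -0.707, 0.0, -0.0]
contact_force: [0.4, -0.0, -0.5]
width: 0.0857
```

View pics/s19b.png

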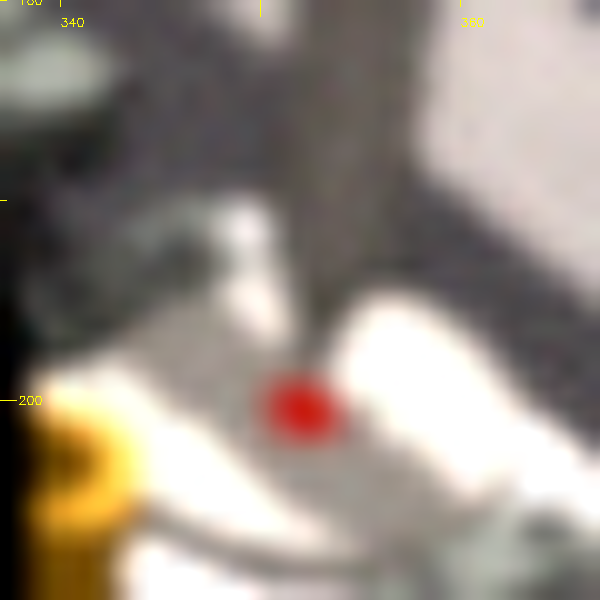

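View pics/s19.png

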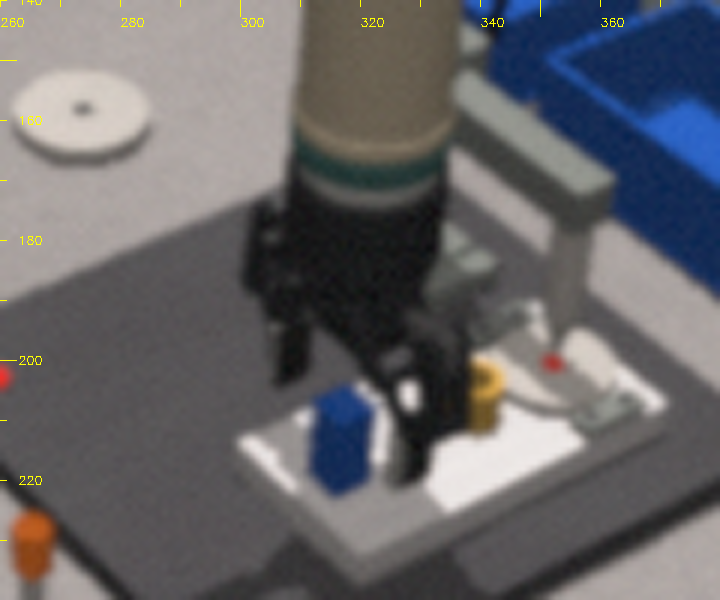

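The fingers are open and clear of the post, and the spot at (352.2,200.5) didn't move on release. Retract up, then back for a clear top view.

```bash
python3 -m jog '[0,0,-0.8,0,0,0,0, 0,0,-3,0,0,0,0, 0,0,-6,0,0,0,0, 0,0,-9,0,0,0,0, 0,0,-12,0,0,0,0, 0,-2,-15,0,0,0,0, 0,-6,-17,2,0,0,0, 0,-9,-18,6,0,0,0, 0,-12,-18,11,0,0,0, 0,-15,-18,16,0,0,0, 0,-17,-18,20,0,0,0, 0,-17,-18,20,0,0,0]'; python3 - <<'E'
from h import *
S=get_image("side");T=get_image("top");c=T["color"]
c2=np.clip((c.astype(float)-30)*1.6,0,255).astype(np.uint8)
crop(c2,275,115,325,165,12,"t20");cv2.imwrite("pics/t20full.png",c);cv2.imwrite("pics/s20.png",S["color"])
E
```

```text
clock: 22.8
position: [0.3854, 0.1927, 0.238]
ee_rot: [0.708, -0.707, -0.002, 0.001]
contact_force: [-0.5, -0.0, -0.1]
width: 0.0857
```

View pics/t20.png

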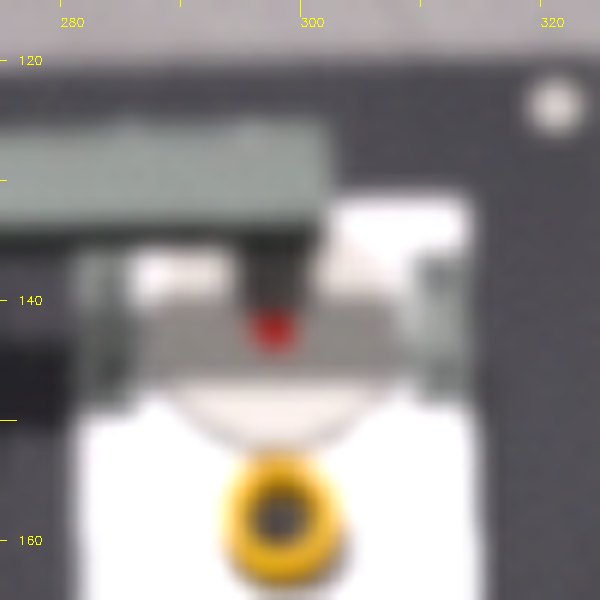

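View pics/t20full.png

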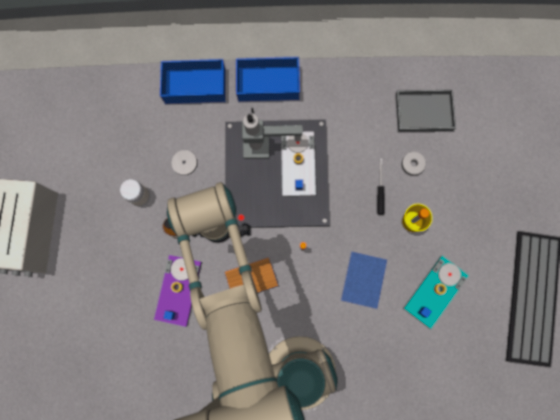

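View pics/s20.png

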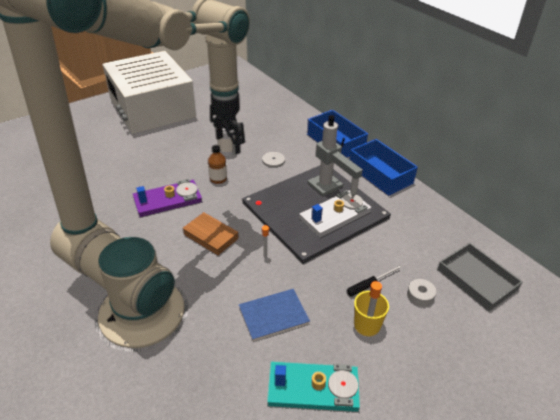

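In the top view the spot at (297.8,142.5) lies on the nose's centre line (297.9), right under its lower end. That puts the spot at about (0.693, −0.009) against the tip at about (0.694, −0.008), and the side view agrees. The pin leans or stands in the upright cup, the bystanders are in place and the gripper is clear. Handing in.

```bash
python3 -m jog '[0,0,0,0,0,0,0, 0,0,0,0,0,0,0]'; python3 -c "
from rig import *
print(sign_off())"
```

```text
clock: 23.15
position: [0.3877, 0.1898, 0.2373]
ee_rot: [-0.707, 0.707, -0.001, 0.001]
contact_force: [-0.1, -0.6, -0.2]
width: 0.0854
the job is handed in; nothing more can be done
None
```

I pulled the locking pin straight up and stood it in the yellow cup. I then slid the sled by its blue post about 72 mm in +x and 29 mm in −y until the red spot was under the stylus, let go and backed off. The job was handed in at about 23 s of the 64 s allowed; no verdict is reported.

**Last checks**
- **Spot under tip:** side and top views both put the spot within about 1–2 mm of the stylus point. The fine point is at the limit of the image resolution, so the tip position comes partly from the nose's centre line and taper.
- **Release:** the spot did not visibly move when the fingers opened.
- **Pin and cup:** the pin stands in the upright cup.
- **Bystanders:** nothing else on the bench looks shifted, though the arm hid the amber bottle in the last top view. The side view shows it in place.
- **Robot:** the gripper was open, clear of everything, and its force reading was near zero.

**One disagreement:** during the slide the sled stalled about 11 mm behind the command, with roughly 20 N sideways and 24 N vertical on the tool. It moved on once I eased the vertical load, so I put it down to friction under downward pressure. The pictures showed nothing touching the stylus head, but I had no direct reading of force on the head.

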